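# Feel for the hidden release groove of the parts case

## Robot

A 7-joint arm with a two-finger parallel gripper is mounted at the origin on a cart in front of the work surface, level with it; the furniture and walls round the work are solid. World frame = base frame: x ahead of the robot, y to its left, z up, the work surface at z = 0. Lengths are in m, angles in rad, forces in N, time in s.
With the tool pointing down it reaches from about 0.425 to 1.025 m from the base axis. Payload 9.4 kg.
Tool frame: the origin (TCP) lies at the very end of the fingers, on their centre line; the grasp point (between the pads) lies behind it (robot.pinch_z is the z of the grasp point in the tool frame, in m); z points along the fingers, y is the line along which they close (so a half turn about z gives the same grasp; the last joint's range is limited). The gripper opens to 93 mm and grips with 3 to 60 N. Pads are 15 mm wide; open, the fingers measure 128 mm over their backs; the gripper's body (75 mm by 188 mm) begins 65 mm behind the grasp point.
Start: joints at [1.206, 0.599, -0.003, 1.599, 0.002, 0.943, -0.08], TCP at [0.206, -0.695, 0.219] pointing down, gripper open.
Joint ranges: [-2.57, 2.57], [-0.35, 1.97], [-1.29, 1.29], [0.11, 2.56], [-1.05, 4.19], [0.11, 1.86], [-2.63, 2.63]. Speed limits (rad/s): [2.22, 2.22, 3.01, 3.01, 3.14, 3.14, 3.14].

## Interface

Orientations are given as [roll, pitch, yaw] about the fixed x, y, z axes, in that order (R = Rz(yaw) Ry(pitch) Rx(roll)).
In Python, from cell import status, imaging, ticket, robot gives the robot as it stands.
- The arm moves only by the tool move_arm, never from a script. Its argument "moves" is one flat list of numbers, 7 for each row, row after row: the turn, a rotation vector about the tool's x, y, z in rad, then the shift along the tool's x, y, z in cm, then the opening in per cent of the stroke, from 0 (shut) to 100 (fully open). A call has 1 to 10 rows; each row shifts and turns the commanded pose from where the row before left it, along the tool's axes as they then stand; what a row does not reach is not made up. A row lasts 1/12 s, in which the tool goes at most 41.7 mm and 7.16 degrees, less where a joint would pass 70% of its speed; a pose out of reach is approached as far as the arm can. A call is refused whole if a number of a shift passes 4.17 or a number of a turn 0.125, either way. A call with a gripper value outside its range is refused whole. The fingers move at their own pace and stop on an object; the grip force is fixed at half the most. Time passes only in rows, so rows that do not move let the fingers close. It gives the time, the measured TCP pose, the force, the opening and the grip force at its end, in the units of the state.
- status.sense(): the state, without advancing time (a new reading comes with each control period).
- imaging.grab_frame(name): name is "side" or "top"; returns the picture (400x640x3 uint8, red, green, blue); there is no depth.
- imaging.camera_model(name): a dict with "fov_y" (degrees; the focal length in pixels is half the picture's height over the tangent of half this angle, whatever the lens; pixels are square), "cx", "cy" (the principal point, pixels), "pose" (4x4, takes a point from camera to world coordinates). Camera axes: x right, y down, z forward; pixel columns grow to the right and rows downward; lengths in m; the calibration is good to about 2 mm. A picture is of the moment at which its call begins. camera_model takes no time and is no camera call.
- ticket.close_job(): hands the job in; it is judged then, once.
Trained networks look in the newest picture that a camera, given by its name, has taken for a name from the list of things; names that differ only in an ending like _2 or _b are one class to them, and where a whole thing is asked for, a point or a joint stands for the part that bears it (a point fixed in the world has none). Each returns a list of dicts, best first, with "confidence" (0 to 1); they miss things now and then, are a little off and sometimes report something else, mostly with a low value. They report only what shows in the picture. A call takes as long as a camera call.
- imaging.silhouettes(query, camera): "mask" (400x640 bool, what is visible of it) and "xy" ([column, row] in pixels, amid what is visible of it).
- imaging.spot_point(query, camera): "xy" ([column, row] in pixels: a listed point, or the origin of a listed thing).
The state is a dict: "t": time; "joint_positions": joint angles; "qd": joint speeds; "effort": joint torques, N m; "eef_pos": TCP position; "tcp_rot": TCP orientation; "contact_force": force on the tool from outside, world axes, zero at the start; "wrist_torque": the same for the moment, N m; "grip_width": finger opening in m; "grip_force": force on a finger pad.
Only numpy, scipy, OpenCV 4.12 (cv2) and the standard library are available. Lean on these libraries where they do the work, as an engineer would, in place of code of your own. Each camera call takes 0.05 s, during which the arm holds its last target. There are 200 camera calls.

## Task

Open the grey parts case on the bench: feel along the dark strip on its raised rear edge with a fingertip until you find the spot that gives, the hidden release groove, then press there until it clicks fully down and the tray pops out of the front by itself. Only touch and press; do not pull at the tray, leave the case standing where it is, and do not disturb the things on and around it.

Things in the scene. Friction and masses are not known exactly. Their poses are not given: they have to be found in the camera images.
- case: grey parts case, 280 (its y) x 110 (x) x 72 mm, 5 kg, loose on rubber feet. Origin under its centre; x to its rear, z up. The flat lid is 50 mm up. On its rear edge a ridge 24 mm wide, centred at x = +43 mm, rises 22 mm above the lid; the ridge's ends (beyond y = +-60 mm) are grey blocks, and between them, level within 0.6 mm, lies a dark strip
- strip_mid (a point): middle of the dark steel strip's top face, 72 mm above the case's underside; y along the strip, z up. The strip is 120 mm long, 22 mm wide, rigid, and looks unbroken. Hidden in it is the release groove, 34 mm long in y and as wide as the strip, under a sprung plate flush with the strip. The groove's middle is anywhere within 40 mm of this point along y
- lid_top (a point): middle of the lid's top face, 22 mm lower than the strip's top. A fingertip up to 30 mm long along the strip fits into the groove; across the strip it may be wider and overhang the ridge
- release (a joint): how far the sprung plate is pressed down into the groove, m: 0 flush, 0.011 fully down. It resists with about 1.5 N at first, rising to about 6 N at 4 mm, then ever less; beyond about 9 mm it clicks to 11 mm and stays down by itself. Let go earlier, it springs back
- tray (a joint): how far the drawer tray stands out of the case's front (towards its -x), m: 0 shut, about 0.026 when the release is fully down; it moves with the release and has no handle
- movement: brass watch movement, 41 mm across, 9 mm high, loose on the lid; origin under its centre
- case_ring: steel watch case ring, 44x48x6 mm, loose on the lid; origin under its centre
- wax_tin: tan round tin, 56 mm across, 28 mm high; bystander on the bench, origin under its centre
- loupe: black eye loupe, 36 mm across, 27 mm high; bystander, origin under its centre
- dome: clear glass dome, 93 mm across, 60 mm high; bystander, origin under its centre
- blower: cream rubber blower bulb, 35 mm across, 51 mm high; bystander, origin under its centre
- pliers: pliers, 116x32x14 mm, lying flat; bystander, origin under the centre
- pot: black pot, 33 mm across, 31 mm high; bystander, origin under its centre

How it is judged:
On the way, in this order (a step that is already met when the one before it is completed fails the run):
1. a fingertip feels the strip (touches the case at the strip while the release is still up) (horizontal distance between the grasp point and strip_mid below 0.1 m and z of the grasp point in the frame of strip_mid below 0.08 m and contact force between the fingers and case above 0.4 N and value of joint release below 0.006 m), for 0.1 s.
2. the release goes down past its click with the fingers at the strip (horizontal distance between the grasp point and strip_mid below 0.1 m and z of the grasp point in the frame of strip_mid below 0.08 m and value of joint release above 0.0085 m).
At the end, for the whole second after the job is handed in: the release is down by more than 9.8 mm and stays there, the tray stands out by more than 22 mm, the case stands flat and still within 30 mm of where it was, and every bystander is within 35 mm of where it was (value of joint release above 0.0098 m and value of joint tray above 0.022 m and distance of case from where it was at the start of the episode below 0.03 m and angle between case's own z axis and vertical below 0.05 rad and linear speed of case below 0.02 m/s and distance of each of movement, case_ring, wax_tin, loupe, dome, blower, pliers, pot from where it was at the start of the episode below 0.035 m); the robot touches nothing.
It fails at once if the case is shoved more than 30 mm, lifted or tipped (distance of case from where it was at the start of the episode above 0.03 m or height (world z) of case above 0.012 m or angle between case's own z axis and vertical above 0.1 rad).
It fails at once if the tray or release is worked with the hand away from the strip (value of joint release between 0.004 and 0.008 m and distance between the grasp point and strip_mid above 0.14 m).
It fails at once if a thing on or around the case is moved or carried by more than 35 mm (distance of any of movement, case_ring, wax_tin, loupe, dome, blower, pliers, pot from where it was at the start of the episode above 0.035 m).
It also fails if it takes over 45 s, if anything falls off the work surface, if the arm or the gripper's body presses on something with over 40 N, if the wrist force passes 120 N, or if a joint passes its speed limit or range.

## Working session

There is one attempt and no reset: what is moved stays moved. The work goes in short steps, Python scripts to look and compute and a tool call to move; the robot and the scene stay as the last step left them, time stands still between calls to the robot, and variables do not carry over. Pictures are saved under pics/ and viewed, at most 10 in all, crops included, and the job is handed in when it is done.

Besides the shell and the picture viewer there is one more tool, called as name(argument=value, ...) on one line, values as JSON. move_arm: Moves the arm, as the interface text tells. Its arguments: {"type":"object","properties":{"moves":{"type":"array"}},"required":["moves"]}

```bash
mkdir -p pics
cat > h.py <<'E'
import numpy as np, cv2
from cell import status, imaging, ticket, robot
def ray(cam,uv,z):
    m=imaging.camera_model(cam);f=200/np.tan(np.radians(m["fov_y"])/2);P=np.array(m["pose"])
    d=P[:3,:3]@np.array([(uv[0]-m["cx"])/f,(uv[1]-m["cy"])/f,1]);o=P[:3,3]
    return o+d*(z-o[2])/d[2]
def save(cam,n): 
    i=imaging.grab_frame(cam);cv2.imwrite(f"pics/{n}.png",i[:,:,::-1]);return i
E
python3 - <<'E'
from h import *
print(robot.pinch_z, status.sense())
for c in("top","side"):
    save(c,c+"0"); print(c,imaging.camera_model(c))
    for q,z in(("strip_mid",.072),("lid_top",.05),("case",0),("movement",.05),("case_ring",.05),("wax_tin",0),("loupe",0),("dome",0),("blower",0),("pliers",0),("pot",0)):
        r=imaging.spot_point(q,c)
        for k in r[:2]: print(q,np.round(k["xy"],1),round(k["confidence"],2),np.round(ray(c,k["xy"],z),3))
E
```

```text
-0.0188 {'t': 0.0, 'joint_positions': array([ 1.20632221,  0.60012718, -0.00257724,  1.60012875,  0.00181522,
        0.94291589, -0.07977113]), 'qd': array([-9.30883363e-04,  9.40467843e-04,  1.73184161e-03,  1.16997248e-03,
        5.59555047e-05,  9.86758597e-04,  1.54085913e-03]), 'effort': array([ 6.24732684e-05, -7.65091395e+01,  1.49772428e+00, -2.52357817e+01,
       -5.23762149e-02,  1.67504058e-02,  1.72555733e-04]), 'eef_pos': array([ 0.20562586, -0.69471022,  0.21775841]), 'tcp_rot': array([-3.14002177e+00,  1.37459628e-04,  2.87898622e-01]), 'contact_force': array([ 0.0421571 , -0.88851342, -0.05765318]), 'wrist_torque': array([-0.00844051,  0.00049496,  0.00650352]), 'grip_force': 0.0, 'grip_width': 0.09306561756748347}
top {'fov_y': 54.871860833346304, 'cx': 320.8837554995494, 'cy': 197.15723478118804, 'pose': array([[ 0.02521545, -0.99027229,  0.13683923,  0.4001051 ],
       [-0.9996548 , -0.02598787, -0.00386085,  0.02920061],
       [ 0.00737946, -0.13669464, -0.99058575,  1.09370591],
       [ 0.        ,  0.        ,  0.        ,  1.        ]])}
strip_mid [284.5 
[... 945 characters left out ...]
000e+00,
         1.00000000e+00]])}
lid_top [271.3 200.9] 0.84 [0.459 0.128 0.05 ]
case [281.6 217.8] 0.93 [0.481 0.113 0.   ]
case [298.9 311.3] 0.48 [ 0.424 -0.232  0.   ]
movement [270.4 193.9] 0.67 [0.466 0.168 0.05 ]
movement [292. 194.] 0.39 [0.523 0.147 0.05 ]
case_ring [275.6 205.7] 0.44 [0.463 0.099 0.05 ]
wax_tin [358.2 283.5] 0.56 [ 0.569 -0.198  0.   ]
loupe [296.  309.8] 0.76 [ 0.42  -0.227  0.   ]
loupe [373.6 255.3] 0.75 [ 0.646 -0.121  0.   ]
dome [374.  325.5] 0.59 [ 0.548 -0.313  0.   ]
blower [372.6 257.9] 0.65 [ 0.639 -0.129  0.   ]
pliers [243.5 179.4] 0.65 [0.423 0.386 0.   ]
pliers [359.9 283.5] 0.45 [ 0.573 -0.199  0.   ]
pot [333.2 342.4] 0.61 [ 0.461 -0.323  0.   ]
```

Run:
```python
from h import *
a=cv2.imread("pics/top0.png")[120:300,160:480]; b=cv2.imread("pics/side0.png")[120:300,160:480]
cv2.imwrite("pics/c0.png",np.vstack([cv2.resize(a[30:150],None,fx=2.4,fy=2.4,interpolation=2),cv2.resize(b[:125],None,fx=2.4,fy=2.4,interpolation=2)]))
# dark strip mask in the silhouette
i=imaging.grab_frame("top"); imaging.grab_frame("side")
for c,i in(("top",cv2.imread("pics/top0.png")),("side",cv2.imread("pics/side0.png"))):
    r=imaging.silhouettes("case",c)[0]; m=cv2.morphologyEx(r["mask"].astype(np.uint8),cv2.MORPH_CLOSE,np.ones((9,9)))
    print(c,r["confidence"],m.sum())
    g=cv2.cvtColor(i,6); d=((g<70)&(m>0)).astype(np.uint8)
    n,l,s,ce=cv2.connectedComponentsWithStats(d)
    for k in range(1,n):
        if s[k,4]>60:
            p=np.argwhere(l==k)[:,::-1].astype(np.float32); w=np.array([ray(c,q,.072)[:2] for q in p],np.float32)
            print(s[k],ce[k],cv2.minAreaRect(w))
    w=np.array([ray(c,q,.05)[:2] for q in np.argwhere(m)[:,::-1]],np.float32); print("case",cv2.minAreaRect(w))
```

```text
top 0.72 4139Traceback (most recent call last):
  File "<stdin>", line 15, in <module>
  File "h.py", line 4, in ray
    m=imaging.camera_model(cam);f=200/np.tan(np.radians(m["fov_y"])/2);P=np.array(m["pose"])
ValueError: time passes only in moves, steps and waits
```

View pics/c0.png

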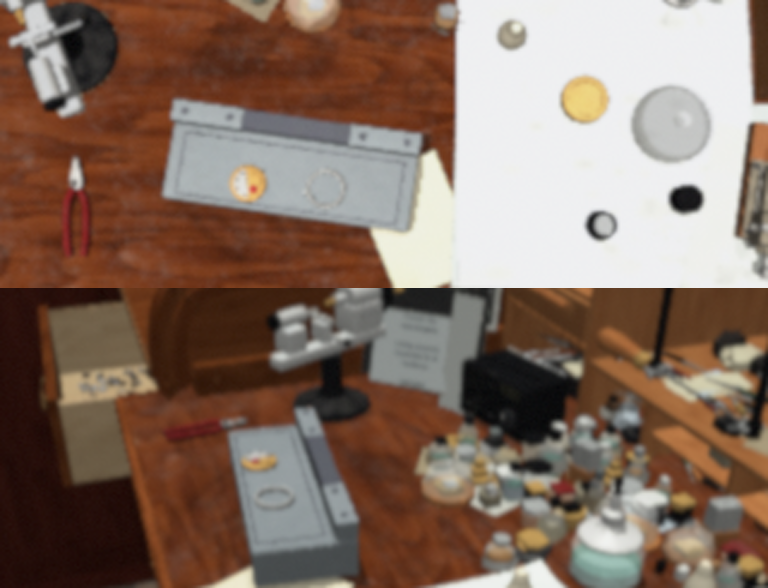

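The crop shows the case with its dark strip centred near top-image pixel (284, 203). The movement and ring are on the lid, and the strip's ends are near (261.7, 200) and (306, 205.6). Next I'll compute the case yaw from those ends and plan the approach.

Run:
```python
from h import *
a=ray("top",(261.7,200),.072);b=ray("top",(306,205.6),.072);print(a,b,np.linalg.norm(a-b),(a+b)/2)
# ridge ends (crop px /2.4 + offset)
f=lambda u,v:ray("top",(160+u/2.4,150+v/2.4),.072)
c=f(172,110);d=f(422,143);print(c,d,np.linalg.norm(c-d),(c+d)/2)
v=c-d;print("yaw tool x",np.arctan2(v[1],v[0]),np.arctan2(*(a-b)[1::-1]))
s=status.sense();t=np.append((a+b+c+d)[:2]/4,.2);D=t-s["eef_pos"]
y=.288;R=np.array([[np.cos(y),np.sin(y),0],[np.sin(y),-np.cos(y),0],[0,0,-1]]);print(t,R.T@D*100,s["t"])
```

```text
[0.5294313  0.18308468 0.072     ] [0.51746602 0.06434886 0.072     ] 0.11933717904423077 [0.52344866 0.12371677 0.072     ]
[0.5385571  0.26379382 0.072     ] [ 0.50885536 -0.01547059  0.072     ] 0.28083945786690356 [0.52370623 0.12416161 0.072     ]
yaw tool x 1.4648376115779085 1.4703630580111178
[0.52357744 0.12393919 0.2       ] [ 53.73769722 -69.5112826    1.85904468] 1.35
```

move_arm(moves=[0,0,0,2.15,-2.78,0,0,0,0,0,2.15,-2.78,0,0,0,0,0,2.15,-2.78,0,0,0,0,0,2.15,-2.78,0,0,0,0,0,2.15,-2.78,0,0,0,0,0,2.15,-2.78,0,0,0,0,0,2.15,-2.78,0,0,0,0,0,2.15,-2.78,0,0,0,0,0,2.15,-2.78,0,0,0,0,0,2.15,-2.78,0,0])

```text
t: 2.18
eef_pos: [0.3334, -0.3661, 0.2189]
tcp_rot: [3.141, -0.0, 0.288]
contact_force: [-0.1, -0.3, -0.2]
grip_width: 0.0312
grip_force: 0.0
```

move_arm(moves=[0,0,0,2.15,-2.78,0,0,0,0,0,2.15,-2.78,0,0,0,0,0,2.15,-2.78,0,0,0,0,0,2.15,-2.78,0,0,0,0,0,2.15,-2.78,0,0,0,0,0,2.15,-2.78,0,0,0,0,0,2.15,-2.78,0,0,0,0,0,2.15,-2.78,0,0,0,0,0,2.15,-2.78,0,0,0,0,0,2.15,-2.78,0,0])

```text
t: 3.02
eef_pos: [0.4607, -0.0383, 0.2189]
tcp_rot: [3.141, -0.001, 0.288]
contact_force: [0.9, -0.8, 0.4]
grip_width: 0.0006
grip_force: 0.0
```

move_arm(moves=[0,0,-0.1178,0,0,0,0,0,0,-0.1178,0,0,0,0,0,0,-0.1178,0,0,0,0,0,0,-0.1178,0,0,0,0,0,0,-0.1178,0,0,0,0,0,0,-0.1178,0,0,0,0,0,0,-0.1178,0,0,0,0,0,0,-0.1178,0,0,0,0,0,0,-0.1178,0,0,0,0,0,0,-0.1178,0,0,0,0])

```text
t: 3.85
eef_pos: [0.4604, -0.04, 0.2188]
tcp_rot: [3.141, 0.0, 1.472]
contact_force: [-0.8, 0.6, 1.0]
grip_width: 0.0004
grip_force: 0.0
```

move_arm(moves=[0,0,0,0,0,0,0])

```text
t: 3.93
eef_pos: [0.4603, -0.0401, 0.2187]
tcp_rot: [3.141, -0.0, 1.471]
contact_force: [0.3, -0.4, 0.2]
grip_width: 0.0004
grip_force: 0.0
```

move_arm(moves=[0,0,0,3.45,1.165,0,0,0,0,0,3.45,1.165,0,0,0,0,0,3.45,1.165,0,0,0,0,0,3.45,1.165,0,0,0,0,0,0,0,3.3,0,0,0,0,0,0,3.3,0,0,0,0,0,0,3.3,0,0,0,0,0,0,3.3,0,0,0,0,0,0,0.7,0,0,0,0,0,0,0,0])

```text
t: 4.77
eef_pos: [0.5199, 0.0923, 0.0779]
tcp_rot: [-3.138, 0.002, 1.464]
contact_force: [-0.2, 0.2, 1.1]
grip_width: 0.0002
grip_force: 0.0
```

Run:
```python
from h import *
save("top","t1");save("side","s1")
a=cv2.imread("pics/top.png") if 0 else cv2.imread("pics/t1.png")[150:260,220:380]; b=cv2.imread("pics/s1.png")[130:240,220:380]
cv2.imwrite("pics/c1.png",cv2.resize(np.vstack([a,b]),None,fx=2.7,fy=2.7,interpolation=2))
```

```text
(no output)
```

View pics/c1.png

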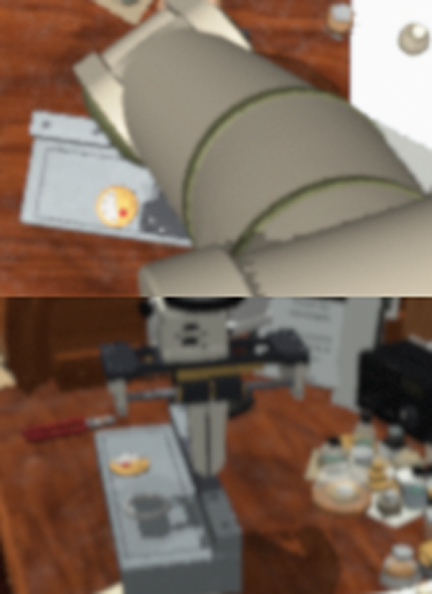

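In the side crop the closed fingertips are just above the dark strip, near crop pixel (207, 470), with the tool's broad side across the ridge. I'll start probing.

move_arm(moves=[0,0,0,0,0,0.2,0,0,0,0,0,0,0.2,0,0,0,0,0,0,0.2,0,0,0,0,0,0,0,0])

```text
t: 5.2
eef_pos: [0.5214, 0.0922, 0.0742]
tcp_rot: [3.141, -0.0, 1.465]
contact_force: [-0.5, 0.2, 0.3]
grip_width: 0.0002
grip_force: 0.0
```

move_arm(moves=[0,0,0,0,0,0.1,0,0,0,0,0,0,0,0])

```text
t: 5.37
eef_pos: [0.5211, 0.0923, 0.0728]
tcp_rot: [3.141, -0.0, 1.466]
contact_force: [0.1, 0.7, 0.3]
grip_width: 0.0003
grip_force: 0.0
```

move_arm(moves=[0,0,0,0,0,0.1,0,0,0,0,0,0,0,0])

```text
t: 5.53
eef_pos: [0.5212, 0.0923, 0.0716]
tcp_rot: [3.141, 0.0, 1.466]
contact_force: [-0.3, 0.4, 1.1]
grip_width: 0.0003
grip_force: 0.8
```

move_arm(moves=[0,0,0,0,0,0.1,0,0,0,0,0,0,0,0])

```text
t: 5.7
eef_pos: [0.5212, 0.0923, 0.0706]
tcp_rot: [3.141, 0.0, 1.466]
contact_force: [0.6, -0.6, 3.3]
grip_width: 0.0005
grip_force: 1.6
```

move_arm(moves=[0,0,0,0,0,0.1,0,0,0,0,0,0,0,0])

```text
t: 5.87
eef_pos: [0.5212, 0.0923, 0.0696]
tcp_rot: [3.141, 0.0, 1.466]
contact_force: [-0.2, -1.6, 4.2]
grip_width: 0.0001
grip_force: 2.2
```

move_arm(moves=[0,0,0,0,0,0.1,0,0,0,0,0,0,0,0])

```text
t: 6.03
eef_pos: [0.5212, 0.0923, 0.0686]
tcp_rot: [3.141, 0.0, 1.466]
contact_force: [0.4, -0.4, 5.3]
grip_width: 0.0007
grip_force: 2.5
```

It is giving along the spring profile, so the first spot is already on the groove. I'll keep pressing.

move_arm(moves=[0,0,0,0,0,0.1,0,0,0,0,0,0,0.1,0,0,0,0,0,0,0,0])

```text
t: 6.28
eef_pos: [0.5211, 0.0923, 0.0666]
tcp_rot: [3.142, 0.0, 1.466]
contact_force: [-0.0, -0.8, 5.5]
grip_width: 0.0003
grip_force: 2.3
```

move_arm(moves=[0,0,0,0,0,0.1,0,0,0,0,0,0,0.1,0,0,0,0,0,0,0,0])

```text
t: 6.53
eef_pos: [0.5211, 0.0924, 0.0644]
tcp_rot: [-3.141, -0.0, 1.466]
contact_force: [1.6, -1.0, 1.3]
grip_width: 0.0006
grip_force: 0.6
```

move_arm(moves=[0,0,0,0,0,0.1,0,0,0,0,0,0,0.1,0,0,0,0,0,0,0,0])

```text
t: 6.78
eef_pos: [0.5207, 0.0924, 0.0622]
tcp_rot: [-3.141, 0.0, 1.466]
contact_force: [0.6, 0.0, 0.1]
grip_width: 0.0006
grip_force: 0.0
```

move_arm(moves=[0,0,0,0,0,0.1,0,0,0,0,0,0,0,0])

```text
t: 6.95
eef_pos: [0.5209, 0.0924, 0.0613]
tcp_rot: [-3.141, 0.0, 1.466]
contact_force: [-0.2, -0.4, -0.4]
grip_width: 0.0005
grip_force: 0.0
```

move_arm(moves=[0,0,0,0,0,0.1,0,0,0,0,0,0,0.05,0,0,0,0,0,0,0,0])

```text
t: 7.2
eef_pos: [0.521, 0.0923, 0.0608]
tcp_rot: [3.141, 0.0, 1.466]
contact_force: [-3.0, -1.3, 12.4]
grip_width: 0.0006
grip_force: 6.2
```

move_arm(moves=[0,0,0,0,0,-1,0,0,0,0,0,0,-2,0,0,0,0,0,0,-3,0,0,0,0,0,0,-3,0,0,0,0,0,0,-3,0,0,0,0,-3,0,0,0,0,0,0,-3.5,0,0,0,0,0,0,-3.5,0,0,0,0,0,0,-3,0,0,0,0,0,0,0,0,0,0])

```text
t: 8.03
eef_pos: [0.506, -0.0435, 0.1802]
tcp_rot: [-3.14, 0.003, 1.458]
contact_force: [1.1, -0.8, 0.2]
grip_width: 0.0004
grip_force: 0.0
```

Run:
```python
from h import *
save("top","t2");save("side","s2")
a=cv2.imread("pics/t2.png")[150:260,220:380]; b=cv2.imread("pics/s2.png")[130:240,220:380]
cv2.imwrite("pics/c2.png",cv2.resize(np.vstack([a,b]),None,fx=2.7,fy=2.7,interpolation=2))
```

```text
(no output)
```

View pics/c2.png

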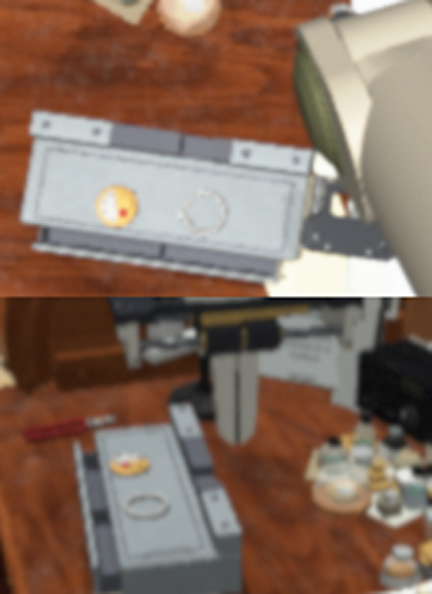

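The tray stands out at the front, along crop (40–280, 235–275), and the groove is down near crop (205, 148). The case, movement and ring haven't moved, and the hand is clear. Handing in.

```bash
python3 -c "
from h import *
print(ticket.close_job())"
```

```text
the job is handed in; nothing more can be done
None
```

The release groove was found about 32 mm from the strip's middle and pressed until it clicked; the tray popped out at the front, the case and the things on its lid look unmoved in the last picture, and the job is handed in (no verdict shown).

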